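Load the tile carrier into the heat press and latch it

TASK

Load the heat press with the carrier that holds the tile: slide it, handle end last, in through the open lane beside the front fence and under the raised hot plate right to the back stop, then slide it across behind the fence until it meets the far side wall. Then swing the hinged flap fully shut so that its tab drops down beside the carrier and locks it in. Keep the tile lying in its frame, and leave the empty carrier and all the other things on the desk where they are.

Things in the scene. Friction and masses are not known exactly. Their poses are not given: they have to be found in the camera images.
- press: Small white benchtop heat press, fixed, differing in place and yaw from run to run. Origin on the desk under mid-bed; x points from its open mouth (front) to the back, y to the left seen from the mouth, z up. Its frame, mm: bed top z 14, x -112 to 120. Walls 8 thick, tops at z 34: lane wall inner face y -82, far wall y +82, back stop face x +102. Arm and column up to z 212.
- fence_end (a point): Free end of the front fence, at x -108, y 28, z 34 (fence top) in the press's frame. The fence is 8 thick (x -112 to -104) and runs from y 28 to the far wall. The open lane lies between its end and the lane wall: 110 wide.
- plate_edge (a point): Middle of the front lower edge of the raised hot plate, at x 5, y 0, z 40 in the press's frame. The plate's underside is level, 26 above the bed; it runs back to x 135, y -100 to 100, with a casing up to z 86.
- lane (a point): Where the carrier's origin is when it is pushed in along the lane: x 0, y -28, z 14 in the press's frame (possible x -4 to +2, y -32 to -22). Axes as the press's: the carrier's x axis must lie along them.
- home (a point): Where the carrier's origin is when home: x 0, y 32 (touching the far wall), z 14 in the press's frame (possible x -4 to +2). Axes as the press's.
- carrier: The carrier that holds the tile: grey tray 200 x 100, 5 thick, mass about 0.13 kg, edge rims and tile frame up to z 10. Origin: centre of its underside. Handle end is -x: black upright handle block centred at x -70, y 0, 32 long (x) by 16 wide (y), from z 5 to z 41. The tile's frame is at the +x end, inner x 12 to 96.
- empty_carrier: A second carrier of just the same make, without a tile; leave it. Origin and axes as for the carrier. It may lie in either of the two starting places.
- tile: White ceramic tile 80 x 80 x 6, lying loose in the carrier's frame, about 0.085 kg; origin at the centre of its underside, at x 54, y 0, z 5 of the carrier.
- flap (a joint): Angle of the steel flap on the lane wall (rad): 0 fully shut (level over the bed), pi/2 upright, about 1.8 to 2.3 at the start (leaning outwards, away from the bed); limit 2.4. Stiff hinge: it stays where it is left.
- flap_hinge (a point): Middle of the flap's hinge line, at x -72.5, y -86, z 36 in the press's frame; the line runs along the press's x. The flap is 55 wide, 64 long, 4 thick (shut: top z 40, reaching to y -22). Near its free edge a tab 45 wide, 8 thick, stands 19 out of its inner face (shut: y -32 to -24, down to z 17): it goes down only if the carrier is within about 4 of the far wall.
- flap_edge (a point): Middle of the flap's free edge, 64 from the hinge line; moves with the flap.
- tape: Bystander: cardboard ring 64 across, 20 high; origin at the centre of its underside.
- mug: Bystander: white mug 76 across, 85 high, handle at +y; origin at the centre of its underside.
- bottle: Bystander: clear water bottle 60 across, 160 high; origin at the centre of its underside.
- screwdriver: Bystander: screwdriver lying along its x; origin on its underside.
- coasters: Bystander: stack of cork coasters 90 x 90 x 30; origin at the centre of its underside.
- jar: Bystander: small closed jar 50 across, 60 high; origin at the centre of its underside.
- ream: Bystander: pad of note paper 100 x 150 x 30; origin at the centre of its underside.
There are look-alikes about, which are no part of the job. Leave any blue look-alike of the carrier alone.

How it is judged:
By the outcome, as a careful person would: the job done as asked, in the order asked, and still so for the second after the job is handed in, with the robot touching nothing.
It also fails if it takes over 58 s, if anything falls off the work surface, if the arm or the gripper's body presses on something with over 40 N, if the wrist force passes 120 N, or if a joint passes its speed limit or range.

ROBOT

A 6-joint arm with a two-finger parallel gripper is mounted at the origin on the work surface. World frame = base frame: x ahead of the robot, y to its left, z up, the work surface at z = 0. Lengths are in m, angles in rad, forces in N, time in s.
With the tool pointing down it reaches from about 0.35 to 0.875 m from the base axis. Payload 4.2 kg.
Tool frame: the origin (TCP) lies at the very end of the fingers, on their centre line; the grasp point (between the pads) lies ctrl.tcp_to_grasp behind it (ctrl.tcp_to_grasp is the distance from the TCP to the grasp point, in m); z points along the fingers, y is the line along which they close (so a half turn about z gives the same grasp; the last joint's range is limited). The gripper opens to 85 mm and grips with 20 to 120 N. Pads are 22 mm wide; open, the fingers measure 114 mm over their backs; the gripper's body (76 mm by 85 mm) begins 54 mm behind the grasp point. The pads swing forward as they close: fully open they stand 13 mm farther back than shut.
Start: joints at [-0.918, 0.385, 0.008, 0, -1.194, -0.259], TCP at [0.24, -0.577, 0.198] pointing down, gripper open.
Joint ranges: [-3.14, 3.14], [-1.21, 2.06], [-1.07, 1.41], [-3.16, 2.05], [-2.99, -0.16], [-3.1, 3.1]. Speed limits (rad/s): [2.79, 2.79, 3.14, 3.14, 3.14, 3.14].

INTERFACE

Orientations are given as a rotation vector (axis times angle).
In Python, from rig import ctrl gives the robot as it stands.
- The arm moves only by the tool move_arm, never from a script. Its argument "moves" is one flat list of numbers, 7 for each row, row after row: the closure, from -1 (fully open) to 1 (shut), then the shift along the tool's x, y, z scaled (see below), then the turn, a rotation vector about the tool's x, y, z scaled (see below). A call has 1 to 20 rows; each row is the pose to reach, as a shift and turn from the pose commanded when the call began, along the tool's axes at that moment; what a row does not reach only later rows make up. The controller multiplies each number of a shift by 80 cm and each number of a turn by 45 degrees. A row lasts 1/8 s, in which the tool goes at most 62.5 mm and 10.7 degrees, less where a joint would pass 70% of its speed; a pose out of reach is approached as far as the arm can. A call with a number of a shift or a turn outside -1 to 1 is refused whole. A call with a gripper value outside its range is refused whole. The fingers move at their own pace and stop on an object; "force" is the grip in N (left out, the last holds). Time passes only in rows, so rows that repeat a pose let the fingers close. It gives the time, the measured TCP pose, the force, the opening and the grip force at its end, in the units of the state.
- ctrl.sense(): the state, without advancing time (a new reading comes with each control period).
- ctrl.capture(name): name is "scene" or "top"; returns a dict with "frame" (384x512x3 uint8, red, green, blue), "range_z" (384x512 float32, m along the optical axis (not along the pixel's ray), 0 where there is no reading), "mtx" (3x3 intrinsics, pixels), "R" (3x3) and "t" (3): a world point X has camera coordinates R X + t. Camera axes: x right, y down, z forward; pixel columns grow to the right and rows downward; lengths in m; the calibration is good to about 2 mm. A picture is of the moment at which its call begins.
- ctrl.finish_job(): hands the job in; it is judged then, once.
Trained networks look in the newest picture that a camera, given by its name, has taken for a name from the list of things; names that differ only in an ending like _2 or _b are one class to them, and where a whole thing is asked for, a point or a joint stands for the part that bears it (a point fixed in the world has none). Each returns a list of dicts, best first, with "score" (0 to 1); they miss things now and then, are a little off and sometimes report something else, mostly with a low value. They report only what shows in the picture. A call takes as long as a camera call. They do not tell look-alikes from the thing itself.
- ctrl.recognise(camera, thing): "rect" ([left, top, width, height] in pixels, round what is visible of it).
- ctrl.masks_of(camera, thing): "region" (384x512 bool, what is visible of it) and "rect" ([left, top, width, height] in pixels, round what is visible of it).
The state is a dict: "t": time; "q": joint angles; "qd": joint speeds; "joint_efforts": joint torques, N m; "tcp_pos": TCP position; "eef_rot": TCP orientation; "ft_force": force on the tool from outside, world axes, zero at the start; "torque": the same for the moment, N m; "width": finger opening in m; "grip_force": force on a finger pad.
Only numpy, scipy, OpenCV 4.12 (cv2) and the standard library are available. Lean on these libraries where they do the work, as an engineer would, in place of code of your own. Each camera call takes 0.05 s, during which the arm holds its last target. There are 200 camera calls.

## Working session

There is one attempt and no reset: what is moved stays moved. The work goes in short steps, Python scripts to look and compute and a tool call to move; the robot and the scene stay as the last step left them, time stands still between calls to the robot, and variables do not carry over. Pictures are saved under pics/ and viewed, at most 10 in all, crops included, and the job is handed in when it is done.

Besides the shell and the picture viewer there is one more tool, called after ">>>" by a JSON object that holds its "name" and its "arguments". move_arm: Moves the arm, as the interface text tells. Its arguments: {"type":"object","properties":{"moves":{"type":"array"},"force":{"type":"number"}},"required":["moves"]}

```bash
ls; mkdir -p pics; python3 - <<'E'
from rig import ctrl
import cv2,numpy as np
s=ctrl.sense();print(s,ctrl.tcp_to_grasp)
for c in("scene","top"):
    d=ctrl.capture(c);np.savez(f"{c}0.npz",**d)
    cv2.imwrite(f"pics/{c}0.png",cv2.resize(d["frame"][:,:,::-1],(800,600)))
    print(c,d["mtx"],d["R"],d["t"])
    for n in("press","carrier","empty_carrier","tile","flap"):
        print(n,[(r["rect"],round(r["score"],2)) for r in ctrl.recognise(c,n)])
E
```

```text
pics
{'t': 0.0, 'q': array([-9.18408851e-01,  3.85544476e-01,  6.61374886e-03, -5.50935896e-04,
       -1.19402956e+00, -2.58634525e-01]), 'qd': array([ 7.25437119e-04, -3.83921075e-04,  6.90729716e-04,  2.18834878e-05,
        3.21312757e-03, -3.09875386e-04]), 'joint_efforts': array([ 6.88664859e-04, -3.92288339e+01,  1.88399005e+01,  4.18626755e+00,
       -4.76407251e-03,  6.55571256e-06]), 'tcp_pos': array([ 0.23956871, -0.57652604,  0.19691655]), 'eef_rot': array([ 0.61410817, -3.08048246, -0.00340587]), 'ft_force': array([ 0.07718618, -1.06152645, -0.42803109]), 'torque': array([-0.00921214, -0.0387953 ,  0.03010577]), 'grip_force': 0.0, 'width': 0.08537719158955416} 0.0187
scene [[398.33192929   0.         266.12453476]
 [  0.         398.33192929 194.0913473 ]
 [  0.           0.           1.        ]] [[-0.62301708  0.7820818  -0.01406304]
 [ 0.45222453  0.34546235 -0.82228264]
 [-0.63823404 -0.51865578 -0.56890552]] [ 0.24284266 -0.21304179  1.44870682]
press [([89.3, 103.1, 114.8, 106.7], 0.78)]
carrier [([321.0, 215.1, 61.6, 62.4], 0.83), ([410.5, 178.2, 51.8, 57.9], 0.7
[... 160 characters left out ...]
 23.4], 0.74), ([190.2, 144.5, 17.2, 26.2], 0.64)]
top [[456.51949543   0.         253.47060401]
 [  0.         456.51949543 190.39257977]
 [  0.           0.           1.        ]] [[-0.01298232 -0.99990651  0.00429221]
 [-0.99802281  0.01269362 -0.06155759]
 [ 0.06149735 -0.00508288 -0.9980943 ]] [0.09252329 0.50767286 1.40760433]
press [([326.3, 128.4, 136.2, 68.5], 0.79)]
carrier [([110.0, 246.7, 59.8, 71.6], 0.78), ([148.4, 165.3, 43.9, 69.6], 0.59), ([323.4, 131.0, 139.9, 69.7], 0.49)]
empty_carrier [([218.0, 140.0, 42.1, 66.3], 0.77)]
tile [([150.9, 165.7, 25.6, 31.8], 0.86), ([274.6, 232.3, 4.9, 14.6], 0.7), ([118.2, 136.4, 25.9, 23.4], 0.48)]
flap [([329.7, 189.8, 23.4, 8.6], 0.62)]
```

View pics/scene0.png

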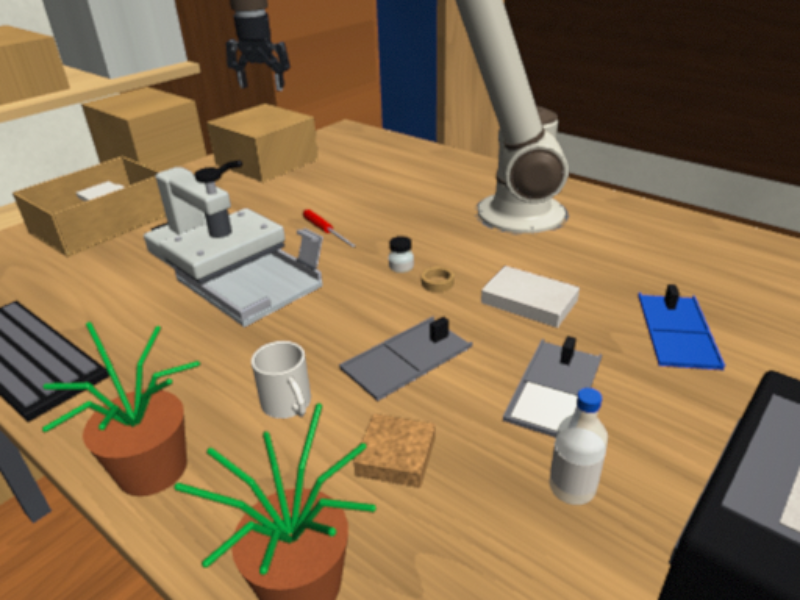

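View pics/top0.png

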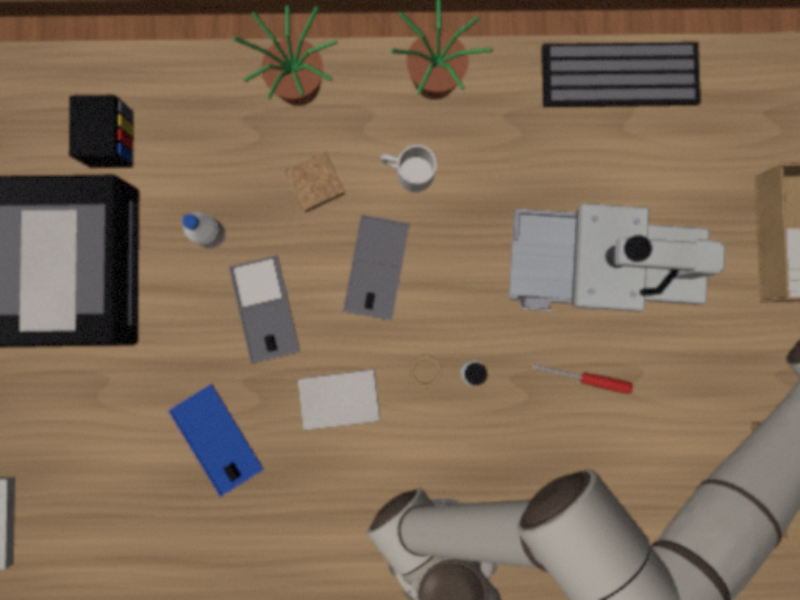

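The scene shows three candidates (top view, 800 px). The grey tray with a white tile is at (265,308) and its black handle at (271,343). A bare grey tray is at (376,268), and a blue tray at (216,440). The first one fits, since it is grey and holds the tile. The press is at (610,255) with its mouth facing image-left (world +y), and the flap at (537,302) is on the robot side.

```bash
cat > h.py <<'E'
import numpy as np,cv2
def cloud(d):
    v,u=np.mgrid[:384,:512];z=d["range_z"];K=d["mtx"]
    P=np.stack([(u-K[0,2])/K[0,0]*z,(v-K[1,2])/K[1,1]*z,z],-1)
    W=(P-d["t"])@d["R"]; W[z<=0]=np.nan
    return W
def rect(P):
    (c,s,a)=cv2.minAreaRect((P[:,:2]*1000).astype(np.float32)); return np.round(c,1),np.round(s,1),round(a,2)
E
python3 - <<'E'
import numpy as np,cv2
from h import *
d=np.load("top0.npz");W=cloud(d);F=d["frame"].astype(int)
s=512/800
def sub(x0,y0,x1,y1): return slice(int(y0*s),int(y1*s)),slice(int(x0*s),int(x1*s))
print("desk z",np.nanmedian(W[sub(380,340,520,350)][...,2]))
r=sub(490,190,730,330);P=W[r].reshape(-1,3)
for lo,hi in((.080,.092),(.028,.039),(.010,.019)):
    Q=P[(P[:,2]>lo)&(P[:,2]<hi)];print("press",lo,len(Q),np.nanmedian(Q[:,2]),rect(Q))
r=sub(220,245,310,370);P=W[r].reshape(-1,3);C=F[r].reshape(-1,3)
dark=(C.max(1)<40);sat=(C.max(1)-C.min(1));gr=(sat<25)&(P[:,2]<.02)
print("carrier",rect(P[gr]),"handle",dark.sum(),np.nanmedian(P[dark],0),rect(P[dark]),"hi",rect(P[P[:,2]>.03]),np.nanmean(P[P[:,2]>.03],0))
t=(C.min(1)>150);print("tile",t.sum(),np.nanmean(P[t],0),rect(P[t]))
for n,(x0,y0,x1,y1) in dict(c=(225,250,305,370),p=(495,195,640,325)).items():
    sl=sub(x0,y0,x1,y1);im=d["frame"][sl][:,:,::-1]
    f=min(390/im.shape[1],590/im.shape[0]);im=cv2.resize(im,None,fx=f,fy=f,interpolation=cv2.INTER_CUBIC)
    can=np.zeros((600,400,3),np.uint8);can[:im.shape[0],:im.shape[1]]=im
    globals()[n]=can
cv2.imwrite("pics/crop.png",np.hstack([c,p]))
# height map samples
for yy in range(205,320,8):
    print([int(round(W[int(yy*s),int(xx*s),2]*1000)) if W[int(yy*s),int(xx*s),2]==W[int(yy*s),int(xx*s),2] else -1 for xx in range(500,600,6)])
E
```

```text
desk z -0.00026817253841081285
press 0.08 2295 0.08526277364444472 (array([ 579. , -311.9]), array([319.6, 204.5]), 89.37)
press 0.028 275 0.03396536266362058 (array([ 577.8, -337.4]), array([383.6, 180.5]), 85.31)
press 0.01 1677 0.013814094992839423 (array([ 597.3, -303.2]), array([383.5, 209.2]), 89.19)
carrier (array([490.7, 351.2]), array([199.4, 100.8]), 13.13) handle 47 [0.42303864 0.33287463 0.0402992 ] (array([422.6, 333.7]), array([26.7, 13.4]), 14.0) hi (array([422. , 335.6]), array([32. , 17.3]), 14.0) [0.42231162 0.33468803 0.04027858]
tile 618 [0.5431792  0.36366187 0.01141495] (array([nan, nan]), array([0., 0.]), 0.0)
[-2, 0, -2, -2, 1, 2, -2, 6, 5, 5, -3, -3, 2, 1, 86, 88, 88]
[0, -2, 2, 31, 30, 33, -1, 33, 40, 36, 32, 35, 34, 49, 87, 85, 85]
[0, 2, 3, 34, 11, 9, 13, 11, 12, 12, 16, 13, 15, 47, 88, 82, 89]
[-2, -7, 0, 33, 14, 14, 12, 13, 16, 17, 17, 14, 14, 54, 81, 85, 83]
[1, 6, -1, 36, 13, 16, 16, 13, 12, 17, 15, 9, 10, 55, 85, 85, 85]
[4, -2, -2, 8, 14, 14, 11, 15, 6, 9, 15, 18, 16, 60, 82, 89, 81]
[-6, 3, 4, 20, 18, 14, 10, 15, 12, 15, 12, 15, 9, 63, 86, 88, 84]
[3, 1, 16, 11, 11, 11, 12, 8, 15, 9, 19, 19, 10, 65, 84, 90, 80]
[1, -4, 13, 13, 12, 12, 11, 14, 10, 16, 14, 13, 16, 71, 88, 81, 85]
[-5, 2, 14, 13, 16, 16, 10, 13, 11, 13, 17, 18, 20, 77, 83, 83, 83]
[1, -3, 14, 11, 9, 12, -1, 11, 11, 9, 16, 12, 43, 81, 91, 85, 84]
[-8, -4, 21, 16, 20, 11, 13, 13, 12, 17, 15, 15, 47, 86, 91, 84, 88]
[-4, 2, -3, -1, 55, 98, 97, 97, 101, 34, 35, 33, 43, 74, 87, 85, 85]
[-4, -2, -3, 2, 98, 91, 96, 100, 92, -2, -3, 0, 1, -1, 1, -3, 69]
[-1, -1, 1, -1, 4, -6, -4, 3, -4, 3, -1, 1, -3, 5, -5, -5, -3]
```

View pics/crop.png

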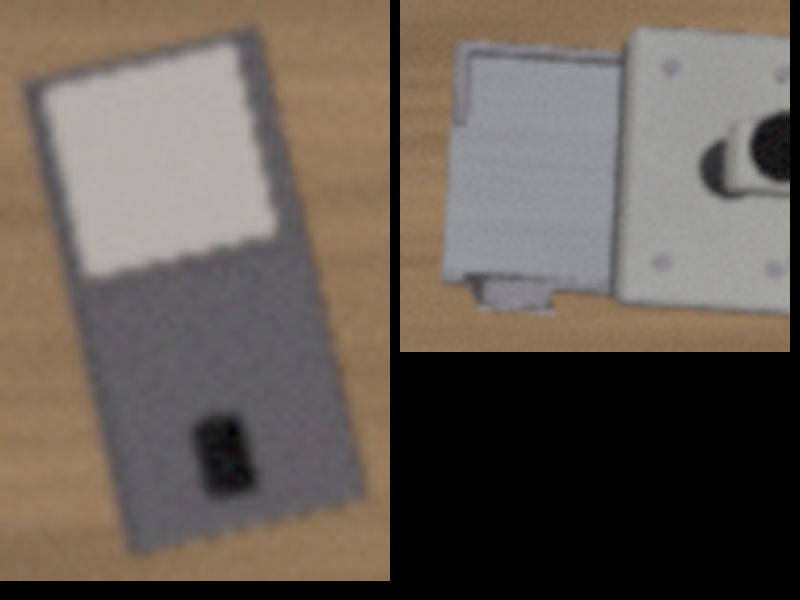

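The enlarged crop confirms the grey tray: white tile at its upper end, black handle at (225,455). The press crop has the fence at (462,95), the far wall on top and the flap at (515,292). Next I fit the press pose and flap angle to both depth clouds.

```bash
cat >> h.py <<'E'
from scipy.optimize import least_squares
B=np.array([[-112,120,-90,90,0,14],[-112,120,-90,-82,0,34],[-112,120,82,90,0,34],[-112,-104,28,90,0,34],[5,135,-100,100,40,86]],float)
def sdf(p):
    r=[]
    for b in B:
        c=(b[::2]+b[1::2])/2;h=(b[1::2]-b[::2])/2;q=abs(p-c)-h
        r.append(np.linalg.norm(np.maximum(q,0),axis=1)+np.minimum(q.max(1),0))
    return np.min(r,0)
def topress(P,a):
    c,s=np.cos(a[2]),np.sin(a[2]);q=P-np.array([a[0],a[1],0]);return np.stack([c*q[:,0]+s*q[:,1],-s*q[:,0]+c*q[:,1],q[:,2]],1)
def sel(W,a):
    P=W.reshape(-1,3)*1000;P=P[~np.isnan(P).any(1)];p=topress(P,a)
    return P[(abs(p[:,0]+20)<115)&(abs(p[:,1])<115)&(p[:,2]>7)&(p[:,2]<95)&~((p[:,1]<-78)&(p[:,2]>36)&(p[:,0]<0))&~((p[:,0]>40)&(abs(p[:,1])<50))]
def fitpress(Ws,a):
    for _ in range(4):
        P=np.vstack([sel(W,a) for W in Ws]);a=least_squares(lambda v:sdf(topress(P,v)),a,loss="soft_l1",f_scale=4,x_scale=[1,1,.01]).x
    return a,len(P),np.abs(sdf(topress(P,a))).mean()
E
python3 - <<'E'
from h import *
T=cloud(np.load("top0.npz"));S=cloud(np.load("scene0.npz"))
a0=np.array([583,-240,-1.58])
for n,w in(("top",[T]),("scene",[S]),("both",[T,S])):
    r=fitpress(w,a0);print(n,r)
a=r[0]
for n,W in(("top",T),("scene",S)):
    p=topress(W.reshape(-1,3)*1000,a);f=p[(p[:,0]<-35)&(p[:,0]>-110)&(p[:,1]<-84)&(p[:,1]>-160)&(p[:,2]>45)&(p[:,2]<115)]
    print(n,"flap pts",len(f),f.mean(0),f.min(0),f.max(0),"ang from mean",np.arctan2(f[:,2].mean()-36,f[:,1].mean()+86))
# carrier via scene
P=S.reshape(-1,3)*1000
c=np.array([490.7,351.2]);th=np.radians(13.4);q=P[:,:2]-c;x=q@[np.cos(th),np.sin(th)];y=q@[-np.sin(th),np.cos(th)]
k=(abs(x)<60+50)&(abs(y)<60)&(P[:,2]>26)&(P[:,2]<50);print("handle scene in carrier frame",x[k].mean(),y[k].mean(),x[k].min(),x[k].max(),y[k].min(),y[k].max(),k.sum())
# IK reach sanity
for n,p in dict(handle_home=(-70,32),lane=(-70,-28),start=(-190,-28)).items():
    C,s=np.cos(a[2]),np.sin(a[2]);w=a[:2]+[C*p[0]-s*p[1],s*p[0]+C*p[1]];print(n,w,np.hypot(*w))
E
```

```text
top (array([ 584.54159566, -259.23364922,   -1.64945974]), 3863, np.float64(2.165393377846593))
scene (array([ 582.54597314, -259.15116217,   -1.65225119]), 3643, np.float64(1.5842149224542057))
both (array([ 582.7947314 , -259.16185081,   -1.65240279]), 7506, np.float64(1.8945019600843216))
top flap pts 156 [-75.90214147 -98.78609788  91.82977448] [-100.67119684 -110.57197415   45.4448981 ] [-46.96612786 -86.01375575 104.50436672] ang from mean 1.7959331222032673
scene flap pts 244 [-76.99069432 -97.37819344  73.19667604] [-103.85903163 -113.00898037   45.02803663] [-44.267933   -84.49801606 100.01822655] ang from mean 1.8676505055562727
handle scene in carrier frame -65.78429356280475 1.843954319676668 -87.22667510548075 -52.59142685820394 -6.509199031194564 9.26449152188636 86
handle_home [ 620.394351   -192.00331743] 649.4262272655415
lane [ 560.59402861 -187.1123623 ] 590.9963629674094
start [570.37593888 -67.51171752] 574.3575050954881
```

```bash
cat >> h.py <<'E'
from scipy.spatial.transform import Rotation as Ro
PR=np.array([583.2,-259.2,-1.651])
def pw(x,y,z=0):
    c,s=np.cos(PR[2]),np.sin(PR[2]);return np.array([PR[0]+c*x-s*y,PR[1]+s*x+c*y,z])/1000
def wp(w): return topress(np.array([w])*1000,PR)[0]
def Rd(yaw): # tool down, tool y at yaw deg
    a=np.radians(yaw);y=np.array([np.cos(a),np.sin(a),0]);z=np.array([0,0,-1.]);return np.stack([np.cross(y,z),y,z],1)
def mv(p0,R0,p,yaw):
    return np.round(R0.T@(np.array(p)-p0)/.8,4),np.round((Ro.from_matrix(R0.T@Rd(yaw))).as_rotvec()/(np.pi/4),3)
E
python3 - <<'E'
from h import *
from rig import ctrl
s=ctrl.sense();p=s["tcp_pos"];R=Ro.from_rotvec(s["eef_rot"]).as_matrix()
print(mv(p,R,[.42,-.1,.22],157));R=Rd(157);p=np.array([.42,-.1,.22])
print(mv(p,R,[.422,.335,.22],201));R=Rd(201);p=np.array([.422,.335,.22])
print(mv(p,R,p,245));R=Rd(245)
print(mv(p,R,[.4222,.335,.10],283.4))
E
```

```text
(array([-0.4368,  0.4643, -0.0275]), array([ 0.   ,  0.   , -0.988]))
(array([-0.5015,  0.2102,  0.    ]), array([ 0.   ,  0.   , -0.978]))
(array([0., 0., 0.]), array([ 0.   ,  0.   , -0.978]))
(array([ 2.0e-04, -1.0e-04,  1.5e-01]), array([ 0.   ,  0.   , -0.853]))
```

>>> {"name": "move_arm", "arguments": {"moves": [-1,-0.437,0.464,-0.0275,0,0,-0.988,-1,-0.437,0.464,-0.0275,0,0,-0.988,-1,-0.437,0.464,-0.0275,0,0,-0.988,-1,-0.437,0.464,-0.0275,0,0,-0.988,-1,-0.437,0.464,-0.0275,0,0,-0.988,-1,-0.437,0.464,-0.0275,0,0,-0.988,-1,-0.437,0.464,-0.0275,0,0,-0.988,-1,-0.437,0.464,-0.0275,0,0,-0.988,-1,-0.437,0.464,-0.0275,0,0,-0.988,-1,-0.437,0.464,-0.0275,0,0,-0.988]}}

```text
t: 1.85
tcp_pos: [0.4203, -0.0998, 0.2201]
eef_rot: [1.737, -2.618, 0.0]
ft_force: [0.4, -0.3, 0.0]
width: 0.0855
grip_force: 0.0
```

>>> {"name": "move_arm", "arguments": {"moves": [-1,-0.5,0.21,0,0,0,-0.978,-1,-0.5,0.21,0,0,0,-0.978,-1,-0.5,0.21,0,0,0,-0.978,-1,-0.5,0.21,0,0,0,-0.978,-1,-0.5,0.21,0,0,0,-0.978,-1,-0.5,0.21,0,0,0,-0.978,-1,-0.5,0.21,0,0,0,-0.978,-1,-0.5,0.21,0,0,0,-0.978]}}

```text
t: 2.85
tcp_pos: [0.4226, 0.3351, 0.2188]
eef_rot: [2.589, -1.777, 0.0]
ft_force: [-0.7, -0.6, -0.5]
width: 0.0855
grip_force: 0.0
```

>>> {"name": "move_arm", "arguments": {"moves": [-1,0,0,0,0,0,-0.978,-1,0,0,0,0,0,-0.978,-1,0,0,0,0,0,-0.978,-1,0,0,0,0,0,-0.978,-1,0,0,0,0,0,-0.978]}}

```text
t: 3.48
tcp_pos: [0.4225, 0.3315, 0.2199]
eef_rot: [3.065, -0.685, -0.0]
ft_force: [-0.8, -0.7, 0.6]
width: 0.0851
grip_force: 0.0
```

```bash
python3 - <<'E'
from h import *
from rig import ctrl
s=ctrl.sense();p=s["tcp_pos"];R=Ro.from_rotvec(s["eef_rot"]).as_matrix()
print(s["t"],s["q"],p,np.degrees(np.arctan2(R[1,1],R[0,1])),R[:,2])
print(mv(p,R,[.4222,.335,.10],283.4),mv(p,R,[.4222,.335,.013],283.4))
E
```

```text
3.475 [ 9.67428885e-01  2.19657844e-01 -1.71939966e-01 -7.40598025e-07
 -1.17986735e+00  1.63584736e-01] [0.42252077 0.33153007 0.21993996] -115.19770705617316 [-3.80074777e-04 -5.50352260e-04 -9.99999776e-01]
(array([-0.0022, -0.0039,  0.1499]), array([ 0.001,  0.   , -0.858])) (array([-0.0022, -0.0039,  0.2587]), array([ 0.001,  0.   , -0.858]))
```

>>> {"name": "move_arm", "arguments": {"moves": [-1,-0.0022,-0.0039,0.08,0,0,-0.858,-1,-0.0022,-0.0039,0.15,0,0,-0.858,-1,-0.0022,-0.0039,0.15,0,0,-0.858,-1,-0.0022,-0.0039,0.15,0,0,-0.858,-1,-0.0022,-0.0039,0.2,0,0,-0.858,-1,-0.0022,-0.0039,0.235,0,0,-0.858,-1,-0.0022,-0.0039,0.2587,0,0,-0.858,-1,-0.0022,-0.0039,0.2587,0,0,-0.858]}}

```text
t: 4.47
tcp_pos: [0.4212, 0.3352, 0.0118]
eef_rot: [3.117, 0.367, -0.004]
ft_force: [0.8, 0.1, 0.5]
width: 0.0849
grip_force: 0.0
```

```bash
python3 - <<'E'
from h import *
from rig import ctrl
s=ctrl.sense();p=s["tcp_pos"];R=Ro.from_rotvec(s["eef_rot"]).as_matrix()
print(s["t"],p,np.degrees(np.arctan2(R[1,1],R[0,1])),s["ft_force"])
c=ctrl.capture("scene");cv2.imwrite("pics/g.png",cv2.resize(c["frame"][180:300,290:410,::-1],(600,600),interpolation=cv2.INTER_CUBIC))
E
```

```text
4.475 [0.42122329 0.3351713  0.01176617] -76.56227832068059 [0.76947462 0.06403952 0.53358174]
```

View pics/g.png

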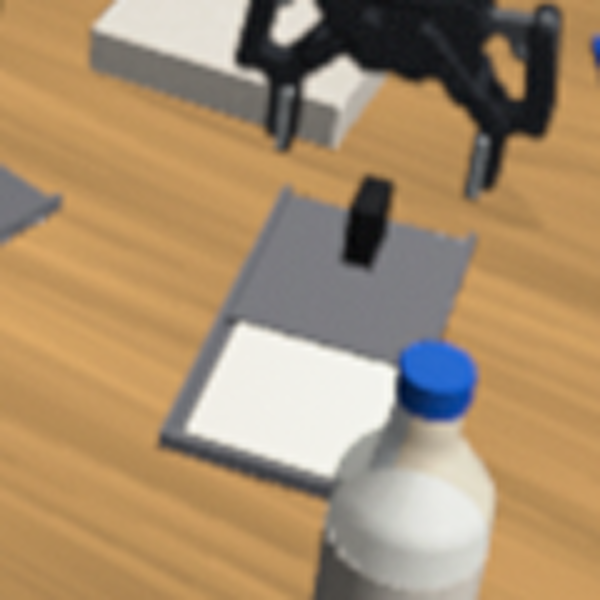

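The picture shows the open finger tips at (283,140) and (480,195), above or behind the handle at (368,225). I'll check the projected TCP before closing.

```bash
python3 - <<'E'
from h import *
from rig import ctrl
s=ctrl.sense();p=s["tcp_pos"];R=Ro.from_rotvec(s["eef_rot"]).as_matrix()
c=ctrl.capture("scene");np.savez("g.npz",**c)
def pr(X):
    q=c["mtx"]@(c["R"]@X+c["t"]);return ((q[:2]/q[2])-[290,180])*5
print(p,s["width"]);
for o in(0,.013,.03):print(o,pr(p-R[:,2]*o),pr(p-R[:,2]*o+R[:,1]*.0425),pr(p-R[:,2]*o-R[:,1]*.0425))
h=np.array([.4222,.335,0]);print([pr(h+[0,0,z]) for z in(.005,.041)])
W=cloud(c);
for u,v in((480,190),(283,135),(500,130),(365,225),(372,185)):
    print(u,v,np.round(W[180+v//5,290+u//5],3))
E
```

```text
[0.42185064 0.33618505 0.01290877] 0.08547059323956956
0 [365.21416887 236.64281543] [282.29206634 214.84333846] [450.68132248 259.11136351]
0.013 [368.48684671 216.40497766] [284.90469461 194.74842637] [454.65379371 238.73126216]
0.03 [372.84110667 189.47876898] [288.37986427 168.01931621] [459.94053494 211.60851766]
[array([360.79786194, 248.25078716]), array([369.78404832, 191.93044334])]
480 190 [0.42  0.388 0.066]
283 135 [0.442 0.293 0.068]
500 130 [0.418 0.391 0.101]
365 225 [0.436 0.341 0.032]
372 185 [0.415 0.332 0.039]
```

```bash
python3 - <<'E'
from h import *
W=cloud(np.load("g.npz"));d=np.load("g.npz")["frame"]
p=np.array([.4219,.3362]);y=np.array([np.cos(np.radians(-76.6)),np.sin(np.radians(-76.6))]);x=np.array([y[1],-y[0]])
P=W.reshape(-1,3);q=P[:,:2]-p;a=q@x;b=q@y
k=(abs(a)<.02)&(abs(b)>.035)&(abs(b)<.065)&(P[:,2]>.02)&(P[:,2]<.09)
for sg in(1,-1):
    Q=k&(b*sg>0);print(sg,Q.sum(),np.nanmin(P[Q,2]),np.percentile(P[Q,2],[2,10,50]),np.percentile(b[Q],[5,50,95]),np.percentile(a[Q],[5,50,95]))
cv2.imwrite("pics/g2.png",cv2.resize(d[180:300,290:410,::-1],(600,600),interpolation=cv2.INTER_CUBIC))
E
```

```text
1 65 0.056693011602414495 [0.05839993 0.06405738 0.07620722] [0.04129111 0.04484075 0.05395446] [-0.01205907 -0.00743543  0.00601343]
-1 59 0.05657555700989971 [0.06176434 0.06493708 0.07598063] [-0.05724463 -0.0504193  -0.04451918] [-0.01220149 -0.0082453  -0.00273659]
```

View pics/g2.png

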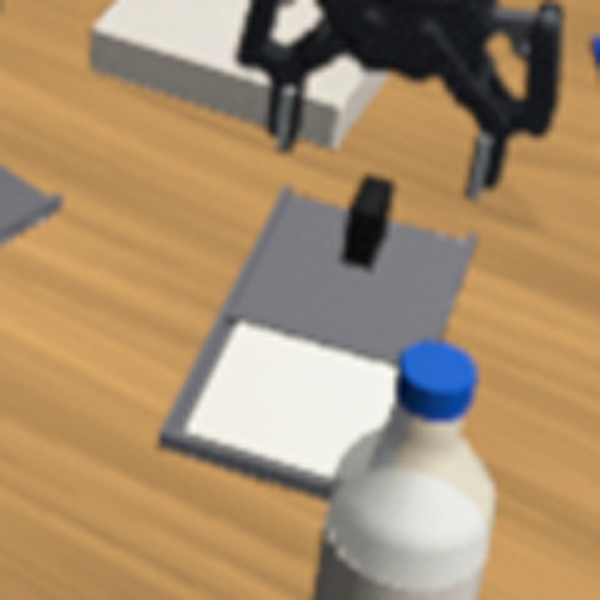

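```bash
python3 - <<'E'
from h import *
from rig import ctrl
S=cloud(np.load("scene0.npz"));P=S.reshape(-1,3)
k=(np.hypot(P[:,0]-.2396,P[:,1]+.5765)<.075)&(P[:,2]>.12)&(P[:,2]<.35)
print(k.sum(),np.percentile(P[k,2],[0,1,3,10]))
s=ctrl.sense();print(s["q"],s["tcp_pos"],s["t"])
E
```

```text
765 [0.12103107 0.24471092 0.25091393 0.26783119]
[ 9.74090807e-01  4.50823958e-01 -4.26752769e-01  4.83590956e-04
 -6.92429320e-01  8.32626692e-01] [0.42221468 0.33696973 0.01366399] 4.575
```

The visible finger tips are about 44 mm above the reported TCP, both here and at the start. I'll rise clear, close the fingers in the air and measure where the tips really are.

>>> {"name": "move_arm", "arguments": {"moves": [0,0,0,-0.05,0,0,0,1,0,0,-0.1,0,0,0,1,0,0,-0.1,0,0,0,1,0,0,-0.1,0,0,0,1,0,0,-0.1,0,0,0,1,0,0,-0.1,0,0,0,1,0,0,-0.1,0,0,0], "force": 40}}

```text
t: 5.45
tcp_pos: [0.4213, 0.337, 0.0924]
eef_rot: [3.118, 0.373, -0.001]
ft_force: [-0.2, 0.4, 0.1]
width: -0.0003
grip_force: 0.0
```

```bash
python3 - <<'E'
from h import *
from rig import ctrl
s=ctrl.sense();p=s["tcp_pos"];print(s["t"],p,s["width"])
for n in("scene","top"):
    c=ctrl.capture(n);P=cloud(c).reshape(-1,3)
    k=(np.hypot(P[:,0]-p[0],P[:,1]-p[1])<.03)&(P[:,2]>.055)&(P[:,2]<.3)
    print(n,k.sum(),np.percentile(P[k,2],[0,1,3,10]))
    q=P[k&(P[:,2]<.16)];print(q[np.argsort(q[:,2])][:25].round(3).tolist()[:8], q[:,:2].mean(0) if len(q) else 0)
    if n=="scene":cv2.imwrite("pics/g3.png",cv2.resize(c["frame"][150:270,290:410,::-1],(600,600),interpolation=cv2.INTER_CUBIC))
E
```

```text
5.45 [0.42125568 0.33699157 0.09243032] -0.00028389550552190563
scene 881 [0.12628345 0.13100158 0.13567421 0.14914679]
[[0.43, 0.34, 0.126], [0.429, 0.342, 0.127], [0.427, 0.346, 0.127], [0.431, 0.336, 0.128], [0.43, 0.337, 0.128], [0.431, 0.345, 0.129], [0.43, 0.34, 0.129], [0.429, 0.339, 0.131]] [0.4287944  0.34115176]
top 3 [0.17813394 0.17828479 0.17858649 0.17964245]
[] 0
```

View pics/g3.png

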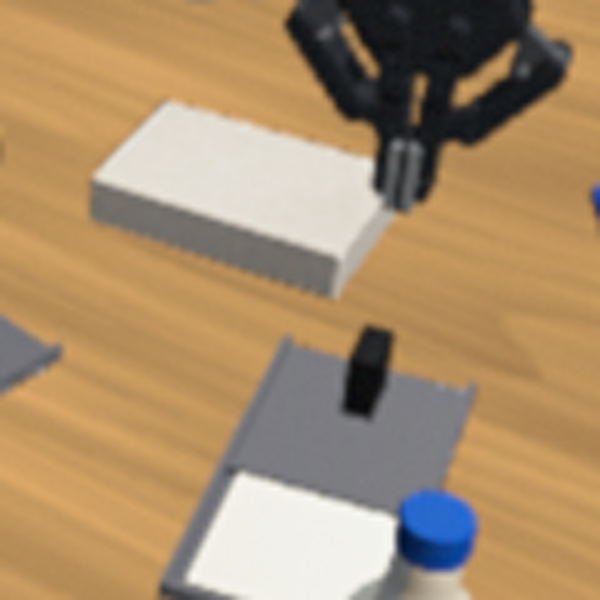

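With the fingers shut, the tips (picture (400,205)) are at z 0.126 while the reported TCP is at 0.092. So the real finger end is about 33 mm above the reported TCP, and I'll allow for that. I descend in stages and watch the force.

>>> {"name": "move_arm", "arguments": {"moves": [-1,0,0.0027,0,0,0,0,-1,0,0.0027,0,0,0,0,-1,0,0.0027,0.03,0,0,0,-1,0,0.0027,0.07,0,0,0,-1,0,0.0027,0.1,0,0,0,-1,0,0.0027,0.11,0,0,0,-1,0,0.0027,0.118,0,0,0]}}

```text
t: 6.42
tcp_pos: [0.4224, 0.3355, -0.0012]
eef_rot: [-3.119, -0.374, -0.001]
ft_force: [-0.7, -0.4, 0.9]
width: 0.0854
grip_force: 0.0
```

>>> {"name": "move_arm", "arguments": {"moves": [-1,0,0,0.008,0,0,0,-1,0,0,0.015,0,0,0,-1,0,0,0.02,0,0,0]}}

```text
t: 6.8
tcp_pos: [0.422, 0.3353, -0.0174]
eef_rot: [-3.119, -0.373, -0.001]
ft_force: [0.2, -0.7, 0.6]
width: 0.0853
grip_force: 0.0
```

```bash
python3 - <<'E'
from h import *
from rig import ctrl
s=ctrl.sense();p=s["tcp_pos"];print(s["t"],p,s["width"],s["ft_force"])
P=cloud(ctrl.capture("scene")).reshape(-1,3)
y=np.array([np.cos(np.radians(-76.6)),np.sin(np.radians(-76.6))]);x=np.array([-y[1],y[0]])
q=P[:,:2]-p[:2];a=q@x;b=q@y
k=(abs(a)<.02)&(abs(b)>.03)&(abs(b)<.065)&(P[:,2]>.014)&(P[:,2]<.06)
print(np.percentile(P[k,2],[0,2,5]),k.sum())
E
```

```text
6.8 [ 0.42202967  0.33525408 -0.01735225] 0.08526011431652572 [ 0.24385995 -0.66929692  0.58775282]
[0.02723178 0.0284125  0.03116038] 121
```

>>> {"name": "move_arm", "arguments": {"moves": [0.6,0,0,0,0,0,0,1,0,0,0,0,0,0,1,0,0,0,0,0,0,1,0,0,0,0,0,0,1,0,0,0,0,0,0], "force": 100}}

```text
t: 7.48
tcp_pos: [0.4221, 0.3353, -0.0169]
eef_rot: [-3.119, -0.374, -0.001]
ft_force: [-0.4, -0.0, 2.8]
width: 0.0143
grip_force: 98.3
```

>>> {"name": "move_arm", "arguments": {"moves": [1,0,0,-0.004,0,0,0,1,0,0,-0.012,0,0,0,1,0,0,-0.03,0,0,0,1,0,0,-0.055,0,0,0,1,0,0,-0.08,0,0,0,1,0,0,-0.105,0,0,0,1,0,0,-0.12,0,0,0,1,0,0,-0.125,0,0,0,1,0,0,-0.125,0,0,0]}}

```text
t: 8.6
tcp_pos: [0.4217, 0.3349, 0.0825]
eef_rot: [3.119, 0.373, -0.001]
ft_force: [-0.8, -0.1, -1.9]
width: 0.014
grip_force: 97.5
```

```bash
cat >> h.py <<'E'
def tray(c,p,yawc):
    "carrier surface in tool-centred carrier frame: x from handle, y, z"
    P=cloud(c).reshape(-1,3);F=c["frame"].reshape(-1,3).astype(int)
    a=np.radians(yawc);x=np.array([np.cos(a),np.sin(a)]);y=np.array([-x[1],x[0]])
    q=P[:,:2]-p[:2];return np.stack([q@x,q@y,P[:,2]],1)*1000,F
E
python3 - <<'E'
from h import *
from rig import ctrl
s=ctrl.sense();p=s["tcp_pos"];R=Ro.from_rotvec(s["eef_rot"]).as_matrix();yaw=np.degrees(np.arctan2(R[1,1],R[0,1]));print(s["t"],p,yaw,s["width"],s["ft_force"])
c=ctrl.capture("top");Q,F=tray(c,p,yaw+90)
k=(Q[:,0]>70)&(Q[:,0]<180)&(abs(Q[:,1])<60)&(Q[:,2]>50)
t=k&(F.min(1)>150);print("tile",t.sum(),np.median(Q[t],0))
A=np.c_[Q[t][:,:2],np.ones(t.sum())];print("tile plane",np.linalg.lstsq(A,Q[t][:,2],rcond=None)[0])
print("tray ext",np.percentile(Q[k],[1,99],axis=0), rect(Q[k]/1000))
m=mv(p,R,p,yaw-36);print(m)
tgt=pw(-295,-27,.10);print(tgt,"final yaw",np.degrees(PR[2])+270)
print(R.T@(tgt-p)/.8)
E
```

```text
8.6 [0.42171757 0.33490641 0.08251795] -76.35783964360832 0.014045393256701722 [-0.79578013 -0.08575872 -1.92608622]
tile 707 [1.24624716e+02 4.20906110e-03 1.09983443e+02]
tile plane [-5.11512891e-03 -2.40826301e-04  1.10801225e+02]
tray ext [[ 71.11700142 -49.57185468  99.99350689]
 [169.27146943  49.2286053  116.37100099]] (array([120.1,   0.3]), array([101.3, 100.5]), 89.78)
(array([0., 0., 0.]), array([0. , 0. , 0.8]))
[5.7992152e-01 3.7014874e-02 1.0000000e-04] final yaw 175.40466802390108
[0.10439554 0.40849213 0.10301283]
```

```bash
python3 - <<'E'
from h import *
p1=np.array([.4217,.3349,.1025]);p2=np.array([.50,.185,.1025]);p3=pw(-295,-27);p3[2]=.1025
print(mv(p1,Rd(-112.4),p2,-148.5),mv(p2,Rd(-148.5),p3,-184.6))
E
```

```text
(array([0.1619, 0.1359, 0.    ]), array([0.   , 0.   , 0.802])) (array([0.2099, 0.0115, 0.    ]), array([0.   , 0.   , 0.802]))
```

>>> {"name": "move_arm", "arguments": {"moves": [1,0,0,-0.003,0,0,0.04,1,0,0,-0.01,0,0,0.13,1,0,0,-0.018,0,0,0.25,1,0,0,-0.023,0,0,0.37,1,0,0,-0.025,0,0,0.5,1,0,0,-0.025,0,0,0.62,1,0,0,-0.025,0,0,0.72,1,0,0,-0.025,0,0,0.78,1,0,0,-0.025,0,0,0.8]}}

```text
t: 9.78
tcp_pos: [0.4218, 0.335, 0.1022]
eef_rot: [3.081, -0.61, -0.001]
ft_force: [0.9, 1.0, -2.1]
width: 0.0143
grip_force: 97.5
```

>>> {"name": "move_arm", "arguments": {"moves": [1,0.005,0.004,0,0,0,0.03,1,0.018,0.015,0,0,0,0.1,1,0.04,0.033,0,0,0,0.2,1,0.065,0.054,0,0,0,0.32,1,0.09,0.075,0,0,0,0.44,1,0.115,0.096,0,0,0,0.57,1,0.138,0.116,0,0,0,0.69,1,0.154,0.129,0,0,0,0.77,1,0.162,0.136,0,0,0,0.802]}}

```text
t: 10.9
tcp_pos: [0.5009, 0.1842, 0.1026]
eef_rot: [-2.74, 1.537, -0.0]
ft_force: [0.1, 0.7, -2.4]
width: 0.0139
grip_force: 97.6
```

>>> {"name": "move_arm", "arguments": {"moves": [1,0.006,0,0,0,0,0.03,1,0.023,0.001,0,0,0,0.1,1,0.052,0.002,0,0,0,0.2,1,0.084,0.004,0,0,0,0.32,1,0.116,0.006,0,0,0,0.44,1,0.149,0.008,0,0,0,0.57,1,0.179,0.01,0,0,0,0.69,1,0.2,0.011,0,0,0,0.77,1,0.21,0.0115,0,0,0,0.802,1,0.21,0.0115,0,0,0,0.802,1,0.21,0.0115,0,0,0,0.802]}}

```text
t: 12.28
tcp_pos: [0.5803, 0.0378, 0.1026]
eef_rot: [2.133, -2.306, -0.0]
ft_force: [-1.0, -0.4, -3.3]
width: 0.0139
grip_force: 97.6
```

```bash
cat > st.py <<'E'
from h import *
from rig import ctrl
def st():
    s=ctrl.sense();p=s["tcp_pos"];R=Ro.from_rotvec(s["eef_rot"]).as_matrix();yaw=np.degrees(np.arctan2(R[1,1],R[0,1]))%360
    c=ctrl.capture("top");Q,F=tray(c,p,yaw+90)
    k=(Q[:,0]>70)&(Q[:,0]<180)&(abs(Q[:,1])<60)&(Q[:,2]>p[2]*1000+7)&(Q[:,2]<p[2]*1000+50)
    t=k&(F.min(1)>130)&(F.max(1)-F.min(1)<30)
    print("t",s["t"],"press",wp(p).round(1),"yaw",yaw-175.4,"w",s["width"],"F",s["ft_force"].round(1))
    if t.sum()>20:print("tile",t.sum(),np.median(Q[t],0),"tray",rect(Q[k]/1000))
    return p,R,c
E
python3 - <<'E'
from st import *
p,R,c=st()
t=pw(-295,-27);t[2]=.0175-.0165;print(t,mv(p,R,t,175.4))
t2=pw(-175,-27);t2[2]=.001;print(mv(t,Rd(175.4),t2,175.4))
E
```

```text
t 12.275 press [-295.8  -26.7  102.6] yaw 0.13173618432600165 w 0.013880657652369226 F [-1.  -0.4 -3.3]
tile 773 [121.46815511   0.1364489  129.61807617] tray (array([1.193e+02, 1.000e-01]), array([100.7,  98. ]), 89.54)
[0.57992152 0.03701487 0.001     ] (array([0.001 , 0.0004, 0.1271]), array([0.   , 0.   , 0.003]))
(array([ 0.15, -0.  ,  0.  ]), array([0., 0., 0.]))
```

>>> {"name": "move_arm", "arguments": {"moves": [1,0.006,0.0004,0.01,0,0,0.003,1,0.012,0.0004,0.035,0,0,0.003,1,0.015,0.0004,0.065,0,0,0.003,1,0.015,0.0004,0.095,0,0,0.003,1,0.015,0.0004,0.117,0,0,0.003,1,0.015,0.0004,0.126,0,0,0.003,1,0.015,0.0004,0.1265,0,0,0.003,1,0.015,0.0004,0.1265,0,0,0.003]}}

```text
t: 13.32
tcp_pos: [0.5799, 0.0255, 0.0022]
eef_rot: [-2.129, 2.309, -0.001]
ft_force: [0.1, 0.2, -2.0]
width: 0.0142
grip_force: 97.6
```

```bash
python3 - <<'E'
from st import *
p,R,c=st()
t=pw(-175,-27);t[2]=p[2];print(p,mv(p,R,t,175.4))
print("press",fitpress([cloud(c)],PR))
W=cloud(c);q=topress(W.reshape(-1,3)*1000,PR);F=c["frame"].reshape(-1,3).astype(int)
# carrier front edge/sides relative to lane in image: dark grey pixels
k=(F.max(1)<125)&(F.max(1)-F.min(1)<25)&(q[:,2]>15)&(q[:,2]<45)&(q[:,0]>-320)&(q[:,0]<0)&(abs(q[:,1])<110)
print(k.sum(),np.percentile(q[k],[1,99],axis=0))
im=cv2.resize(c["frame"][110:220,220:400,::-1],(800,489),interpolation=cv2.INTER_CUBIC);cv2.imwrite("pics/m.png",im)
E
```

```text
t 13.325 press [-283.5  -26.1    2.2] yaw -0.04135714190695694 w 0.014226815482555666 F [ 0.1  0.2 -2. ]
tile 757 [126.77396211  -0.27840734  28.98326701] tray (array([124.9,  -0.6]), array([118.5, 109.8]), 89.94)
[0.57989225 0.02547794 0.00219595] (array([ 1.356e-01,  1.000e-03, -1.000e-04]), array([-0.002,  0.001, -0.001]))
press (array([ 585.71564155, -247.96839928,   -1.79664405]), 4002, np.float64(3.621444251647149))
725 [[-311.32795209  -88.98578274   16.38215228]
 [  -9.54439212   84.26946036   39.14913781]]
```

View pics/m.png

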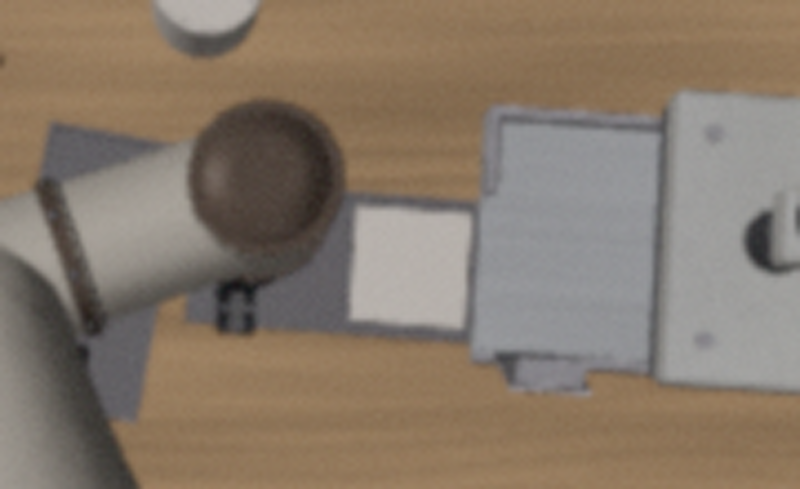

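The picture shows the carrier front (475,205)–(465,340) lined up with the lane: fence end at (490,195), lane wall at (480,355), with several mm to spare on each side. Sliding in.

>>> {"name": "move_arm", "arguments": {"moves": [1,0.006,0,0,0,0,0,1,0.02,0.0005,0,0,0,0,1,0.04,0.0005,0,0,0,0,1,0.062,0.0005,0,0,0,0,1,0.084,0.0005,0,0,0,0,1,0.106,0.0005,0,0,0,0,1,0.128,0.0005,0,0,0,0,1,0.14,0.0005,0,0,0,0,1,0.143,0.0005,0,0,0,0,1,0.143,0.0005,0,0,0,0]}}

```text
t: 14.62
tcp_pos: [0.5697, -0.0886, 0.0014]
eef_rot: [-2.129, 2.31, -0.0]
ft_force: [0.2, 0.3, -2.5]
width: 0.0141
grip_force: 97.6
```

```bash
python3 - <<'E'
from st import *
p,R,c=st()
t=pw(-71.5,-27);t[2]=p[2];print(p,mv(p,R,t,175.4))
E
```

```text
t 14.625 press [-169.   -27.2    1.4] yaw -0.05813483745092185 w 0.014053086167500124 F [ 0.2  0.3 -2.5]
tile 729 [131.71291695  -1.49732836  27.90411487] tray (array([125.,  -0.]), array([119.8, 109.2]), 89.69)
[ 0.56966312 -0.08859649  0.00144621] (array([ 0.1218, -0.0003, -0.    ]), array([-0.   ,  0.   , -0.001]))
```

>>> {"name": "move_arm", "arguments": {"moves": [1,0.006,0,0.001,0,0,0,1,0.02,0,0.003,0,0,0,1,0.04,0,0.0035,0,0,0,1,0.06,0,0.0035,0,0,0,1,0.08,0,0.0035,0,0,0,1,0.1,0,0.0035,0,0,0,1,0.11,0,0.0035,0,0,0,1,0.115,0,0.0035,0,0,0,1,0.119,0,0.0035,0,0,0,1,0.1215,0,0.0035,0,0,0,1,0.1215,0,0.0035,0,0,0]}}

```text
t: 16.05
tcp_pos: [0.5617, -0.1854, -0.0013]
eef_rot: [-2.13, 2.31, 0.0]
ft_force: [-0.3, 0.0, -2.9]
width: 0.0145
grip_force: 97.6
```

```bash
python3 - <<'E'
from st import *
st()
E
```

```text
t 16.05 press [-71.9 -27.3  -1.3] yaw -0.04471622634184769 w 0.014512330732191318 F [-0.3  0.  -2.9]
```

>>> {"name": "move_arm", "arguments": {"moves": [1,0.0012,0,0.001,0,0,0,1,0.0025,0,0.0015,0,0,0,1,0.0035,0,0.0015,0,0,0,1,0.0035,0,0.0015,0,0,0]}}

```text
t: 16.6
tcp_pos: [0.5615, -0.1885, -0.0025]
eef_rot: [-2.129, 2.31, -0.0]
ft_force: [0.4, -0.3, -2.6]
width: 0.0141
grip_force: 97.6
```

>>> {"name": "move_arm", "arguments": {"moves": [1,0.0012,0,0.0005,0,0,0,1,0.0025,0,0.001,0,0,0,1,0.0037,0,0.001,0,0,0,1,0.0037,0,0.001,0,0,0]}}

```text
t: 17.1
tcp_pos: [0.5617, -0.1908, -0.0029]
eef_rot: [-2.129, 2.309, -0.001]
ft_force: [0.0, 4.5, 2.8]
width: 0.0141
grip_force: 98.3
```

>>> {"name": "move_arm", "arguments": {"moves": [1,-0.003,0,-0.0006,0,0,0,1,-0.003,-0.004,-0.0006,0,0,0,1,-0.003,-0.014,-0.0006,0,0,0,1,-0.003,-0.028,-0.0006,0,0,0,1,-0.003,-0.042,-0.0006,0,0,0,1,-0.003,-0.054,-0.0006,0,0,0,1,-0.003,-0.062,-0.0006,0,0,0,1,-0.003,-0.067,-0.0006,0,0,0,1,-0.003,-0.07,-0.0006,0,0,0,1,-0.003,-0.07,-0.0006,0,0,0]}}

```text
t: 18.35
tcp_pos: [0.6176, -0.1935, -0.0028]
eef_rot: [-2.129, 2.309, -0.001]
ft_force: [-1.6, 0.0, 2.6]
width: 0.0138
grip_force: 98.3
```

```bash
python3 - <<'E'
from st import *
st()
E
```

```text
t 18.35 press [-68.2  29.1  -2.8] yaw -0.05494786275599495 w 0.013764746642510798 F [-1.6  0.   2.6]
```

>>> {"name": "move_arm", "arguments": {"moves": [1,0,-0.0015,0,0,0,0,1,0,-0.003,0,0,0,0,1,0,-0.0042,0,0,0,0,1,0,-0.0042,0,0,0,0]}}

```text
t: 18.9
tcp_pos: [0.6202, -0.1937, -0.0029]
eef_rot: [2.129, -2.309, -0.001]
ft_force: [-3.5, 0.3, 3.0]
width: 0.0144
grip_force: 98.6
```

>>> {"name": "move_arm", "arguments": {"moves": [1,0,-0.0012,0,0,0,0,1,0,-0.0025,0,0,0,0,1,0,-0.0037,0,0,0,0,1,0,-0.0037,0,0,0,0]}}

```text
t: 19.4
tcp_pos: [0.6201, -0.1938, -0.0027]
eef_rot: [2.126, -2.307, -0.008]
ft_force: [-10.5, 1.2, 9.4]
width: 0.0144
grip_force: 99.5
```

>>> {"name": "move_arm", "arguments": {"moves": [1,0,0.004,-0.001,0,0,0,1,0,0.004,-0.001,0,0,0,0.1,0,0.004,-0.001,0,0,0,0.1,0,0.004,-0.001,0,0,0,0.1,0,0.004,-0.001,0,0,0,0.1,0,0.004,-0.001,0,0,0]}}

```text
t: 20.15
tcp_pos: [0.6206, -0.1937, -0.002]
eef_rot: [-2.129, 2.31, -0.001]
ft_force: [-0.6, -0.1, 0.5]
width: 0.0386
grip_force: 0.0
```

>>> {"name": "move_arm", "arguments": {"moves": [0.1,0,0,-0.02,0,0,0,0.1,0,0,-0.06,0,0,0,0.1,0,0,-0.13,0,0,0,0.1,0,0,-0.19,0,0,0,1,0,0,-0.2,0,0,0,1,0,0.05,-0.2,0,0,0,1,0,0.12,-0.2,0,0,0,1,0,0.2,-0.2,0,0,0,1,0,0.24,-0.2,0,0,0,1,0,0.24,-0.2,0,0,0]}}

```text
t: 21.4
tcp_pos: [0.4264, -0.178, 0.1586]
eef_rot: [-2.129, 2.31, 0.0]
ft_force: [0.1, -0.6, 0.5]
width: -0.0004
grip_force: 0.0
```

```bash
python3 - <<'E'
from st import *
s=ctrl.sense();p=s["tcp_pos"];print(s["t"],p,wp(p),s["width"])
for n in("scene","top"):
    c=ctrl.capture(n);np.savez(f"h_{n}.npz",**c);W=cloud(c)
    q=topress(W.reshape(-1,3)*1000,PR);F=c["frame"].reshape(-1,3).astype(int)
    k=(q[:,0]>-100)&(q[:,0]<-30)&(abs(q[:,1]-20)<50)&(q[:,2]>42)&(q[:,2]<60)&(F.max(1)<70)
    print(n,"handle",k.sum(),q[k].mean(0) if k.any() else 0, q[k].min(0),q[k].max(0))
    k=(q[:,0]>-98)&(q[:,0]<-5)&(abs(q[:,1])<80)&(q[:,2]<30)&(q[:,2]>10)&(F.max(1)<130);print("tray",np.percentile(q[k],[1,99],axis=0))
    f=q[(q[:,0]<-40)&(q[:,0]>-106)&(q[:,1]<-84)&(q[:,1]>-160)&(q[:,2]>45)&(q[:,2]<115)];print("flap",len(f),f.mean(0) if len(f) else 0)
c=np.load("h_scene.npz");cv2.imwrite("pics/h.png",cv2.resize(c["frame"][90:220,80:220,::-1],(640,594),interpolation=cv2.INTER_CUBIC))
E
```

```text
21.4 [ 0.42643076 -0.17796326  0.15856239] [ -68.41560279 -162.77379264  158.56238563] -0.0003552744225578961
scene handle 61 [-74.67852213  34.33147336  50.42173881] [-91.23762689  25.1194473   42.23115583] [-56.22882268  40.75766039  56.83844984]
tray [[-96.48892178 -17.97434056  14.72745665]
 [ -6.11044091  69.39586044  28.61907925]]
flap 242 [-77.29611432 -97.78687143  73.78202775]
top handle 61 [-72.93372531  31.77893976  53.60087059] [-87.59693555  24.33609907  42.0146291 ] [-54.63709504  41.00755757  59.5277766 ]
tray [[-97.05013951 -17.92130945  11.64738119]
 [ -5.82371998  79.05973884  27.5407016 ]]
flap 49 [-75.87068351 -91.4061061   95.24684256]
```

View pics/h.png

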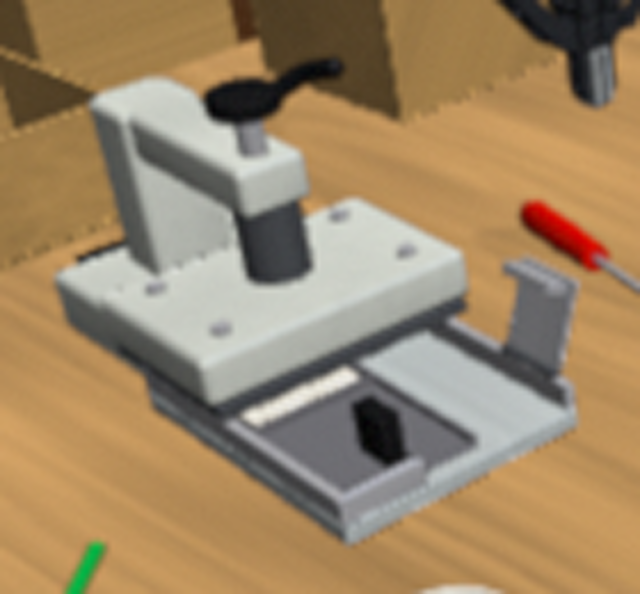

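The carrier is home: handle at (380,430) behind the fence, white tile edge at (300,395) in its frame, flap upright at (540,310) on the lane wall. Now I swing the flap shut with the closed fingers.

>>> {"name": "move_arm", "arguments": {"moves": [1,-0.008,0,0.05,0,0,0,1,-0.008,0,0.11,0,0,0,1,-0.008,0,0.146,0,0,0,1,-0.008,0,0.146,0,0,0,1,-0.008,-0.02,0.146,0,0,0,1,-0.008,-0.035,0.146,0,0,0,1,-0.008,-0.048,0.146,0,0,0,1,-0.008,-0.06,0.146,0,0,0,1,-0.008,-0.072,0.146,0,0,0], "force": 60}}

```text
t: 22.62
tcp_pos: [0.4875, -0.1765, 0.0413]
eef_rot: [-2.129, 2.31, -0.0]
ft_force: [-1.3, -0.6, 0.6]
width: 0.0002
grip_force: 0.5
```

```bash
cat > fl.py <<'E'
from st import *
s=ctrl.sense();p=s["tcp_pos"];print(s["t"],wp(p).round(1),s["ft_force"].round(1))
c=ctrl.capture("scene");q=topress(cloud(c).reshape(-1,3)*1000,PR)
f=q[(q[:,0]<-42)&(q[:,0]>-54)&(q[:,1]<-15)&(q[:,1]>-160)&(q[:,2]>38)&(q[:,2]<108)]
print("flap strip",len(f),f.mean(0).round(1),np.percentile(f,[3,97],axis=0).round(0).tolist())
E
python3 fl.py
```

```text
22.625 [ -74.8 -102.    41.3] [-1.3 -0.6  0.6]
flap strip 19 [-50.2 -83.6  68.2] [[-53.0, -88.0, 39.0], [-45.0, -72.0, 98.0]]
```

>>> {"name": "move_arm", "arguments": {"moves": [1,0,-0.0125,0,0,0,0,1,0,-0.025,0,0,0,0,1,0,-0.037,0,0,0,0,1,0,-0.045,0.009,0,0,0,1,0,-0.051,0.016,0,0,0,1,0,-0.057,0.0225,0,0,0,1,0,-0.062,0.029,0,0,0,1,0,-0.066,0.035,0,0,0,1,0,-0.066,0.035,0,0,0]}}

```text
t: 23.8
tcp_pos: [0.5395, -0.1807, 0.0126]
eef_rot: [2.129, -2.31, -0.001]
ft_force: [0.1, 0.1, 0.8]
width: -0.0001
grip_force: 0.0
```

```bash
python3 fl.py
```

```text
23.8 [-74.8 -49.8  12.6] [0.1 0.1 0.8]
flap strip 15 [-50.  -36.5  43.9] [[-54.0, -69.0, 40.0], [-46.0, -23.0, 47.0]]
```

Nearly shut, so I press down gently in small steps.

>>> {"name": "move_arm", "arguments": {"moves": [1,0,-0.003,0.002,0,0,0,1,0,-0.006,0.005,0,0,0,1,0,-0.008,0.007,0,0,0,1,0,-0.008,0.0085,0,0,0,1,0,-0.008,0.0085,0,0,0]}}

```text
t: 24.48
tcp_pos: [0.5463, -0.1813, 0.0068]
eef_rot: [-2.129, 2.309, -0.001]
ft_force: [-0.7, 1.3, 3.1]
width: 0.0002
grip_force: 1.5
```

```bash
python3 fl.py
```

```text
24.475 [-74.7 -43.    6.8] [-0.7  1.3  3.1]
flap strip 6 [-50.  -57.5  39.2] [[-52.0, -85.0, 38.0], [-47.0, -25.0, 40.0]]
```

>>> {"name": "move_arm", "arguments": {"moves": [1,0,0,0.0015,0,0,0,1,0,0,0.003,0,0,0,1,0,0,0.004,0,0,0,1,0,0,0.004,0,0,0]}}

```text
t: 25.02
tcp_pos: [0.5464, -0.1813, 0.0064]
eef_rot: [-2.131, 2.308, -0.003]
ft_force: [-6.0, 2.7, 19.5]
width: 0.0001
grip_force: 9.7
```

>>> {"name": "move_arm", "arguments": {"moves": [1,0,0,-0.02,0,0,0,1,0,0,-0.07,0,0,0,1,0,0.03,-0.14,0,0,0,1,0,0.08,-0.2,0,0,0,1,0,0.14,-0.22,0,0,0,1,0,0.2,-0.22,0,0,0,1,0,0.2,-0.22,0,0,0]}}

```text
t: 25.9
tcp_pos: [0.3833, -0.1679, 0.1795]
eef_rot: [-2.128, 2.31, 0.0]
ft_force: [0.6, 0.3, -0.6]
width: -0.0001
grip_force: 0.0
```

```bash
python3 - <<'E'
from st import *
s=ctrl.sense();print(s["t"],s["tcp_pos"])
for n in("scene","top"):
    c=ctrl.capture(n);q=topress(cloud(c).reshape(-1,3)*1000,PR);F=c["frame"].reshape(-1,3).astype(int)
    f=q[(q[:,0]<-50)&(q[:,0]>-97)&(q[:,1]<-28)&(q[:,1]>-80)&(q[:,2]>25)&(q[:,2]<70)]
    A=np.c_[f[:,1]+86,np.ones(len(f))];print(n,"flap slope",np.linalg.lstsq(A,f[:,2],rcond=None)[0],np.median(f[:,2]),len(f))
    k=(q[:,0]>-100)&(q[:,0]<-30)&(abs(q[:,1]-20)<50)&(q[:,2]>45)&(q[:,2]<60)&(F.max(1)<70);print("handle",q[k].mean(0))
    cv2.imwrite(f"pics/f_{n}.png",cv2.resize(c["frame"][90:230,80:230,::-1],(640,597),interpolation=cv2.INTER_CUBIC))
E
```

```text
25.9 [ 0.38326972 -0.16793818  0.17949927]
scene flap slope [-1.29954889e-02  3.87138832e+01] 38.38574186210025 148
handle [-74.06539872  34.19528926  51.32381643]
top flap slope [-8.38551869e-03  3.96399816e+01] 39.34803316029664 254
handle [-72.66213786  31.53423827  54.04146428]
```

View pics/f_scene.png

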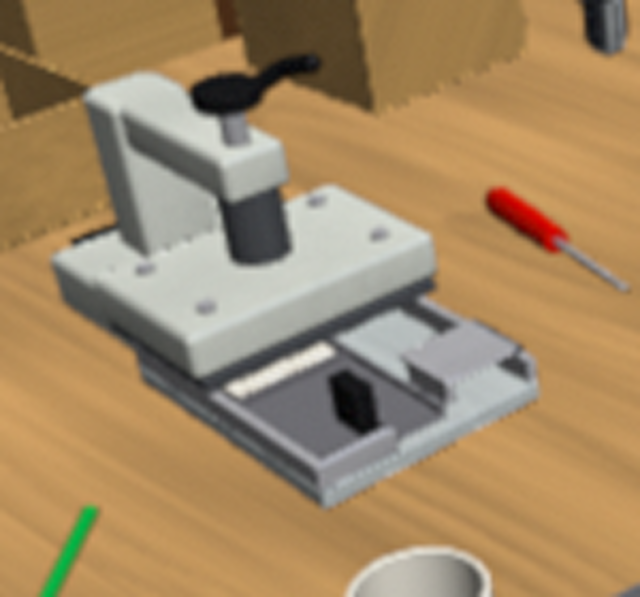

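The flap (465,350) lies level at z≈39–40 with its tab down beside the carrier, the handle (355,405) has not moved, and the tile (280,370) is in its frame. Handing in.

```bash
python3 -c "
from rig import ctrl
print(ctrl.finish_job())"
```

```text
the job is handed in; nothing more can be done
None
```

I handed the job in at about 26 s: the carrier with its tile went in to the back stop and across to the far wall, the flap is fully shut with its tab beside it, and the empty carrier and other things were left alone.

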